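# Open the fume booth to its working height

## Robot

A 6-joint arm with a two-finger parallel gripper is mounted at the origin on a cart in front of the work surface, level with it; the furniture and walls round the work are solid. World frame = base frame: x ahead of the robot, y to its left, z up, the work surface at z = 0. Lengths are in mm, angles in degrees, forces in N, time in s.
With the tool pointing down it reaches from about 300 to 850 mm from the base axis. Payload 4.2 kg.
Tool frame: the origin (TCP) lies at the very end of the fingers, on their centre line; the grasp point (between the pads) lies 19 mm behind it; z points along the fingers, y is the line along which they close (so a half turn about z gives the same grasp; the last joint's range is limited). The gripper opens to 91 mm and grips with 3 to 60 N. Pads are 32 mm wide; open, the fingers measure 118 mm over their backs; the gripper's body (76 mm by 178 mm) begins 60 mm behind the grasp point.
Start: joints at [67.781, 18.312, 89.639, -0, 72.044, -1.146], TCP at [206.753, 536.562, 185.776] pointing down, gripper open.
Joint ranges: [-177.97, 177.97], [-48.28, 115.42], [12.27, 149.76], [-77.06, 257.06], [2.81, 150.46], [-146.56, 146.56]. Speed limits (degrees/s): [147.25, 147.25, 180, 180, 180, 180].

## Interface

Orientations are given as [roll, pitch, yaw] about the fixed x, y, z axes, in that order (R = Rz(yaw) Ry(pitch) Rx(roll)).
In Python, from workcell import * gives the robot as it stands.
- The arm moves only by the tool move_arm, never from a script. Its argument "motion" is a list of rows, each a list of 3 entries, a list of its own where there are three numbers: the finger opening in mm, from 0 to 91.2, then the shift along the world's x, y, z in units of 25 mm (1.0 is 25 mm), then the turn, a rotation vector about the world's x, y, z in units of 4 degrees (1.0 is 4 degrees). In form: [[grip, [x, y, z], [ax, ay, az]], ...]. A call has 1 to 20 rows; each row shifts and turns the commanded pose from where the row before left it; what a row does not reach is not made up. A row lasts 1/12 s, in which the tool goes at most 41.7 mm and 7.16 degrees, less where a joint would pass 70% of its speed; a pose out of reach is approached as far as the arm can. A call with a number of a shift or a turn outside -1 to 1 is refused whole. A call with a gripper value outside its range is refused whole. The fingers move at their own pace and stop on an object; "grip_force" is the grip in N (left out, the last holds). Time passes only in rows, so rows that do not move let the fingers close. It gives the time, the measured TCP pose, the force, the opening and the grip force at its end, in the units of the state.
- state(): the state, without advancing time (a new reading comes with each control period).
- grab_frame(name): name is "scene" or "top"; returns the picture (420x560x3 uint8, blue, green, red); there is no depth.
- camera_info(name): a dict with "fx", "fy", "cx", "cy" (pixels), "k1" (the pictures are not rectified: a ray, as slopes to the right and down, at radius r is drawn at 1 + k1 r^2 times it, then the intrinsics apply), "rvec" (rotation vector, rad) and "tvec" (3), from world to camera coordinates, as OpenCV has them. Camera axes: x right, y down, z forward; pixel columns grow to the right and rows downward; lengths in mm; the calibration is good to about 2 mm. A picture is of the moment at which its call begins. camera_info takes no time and is no camera call.
- job_done(): hands the job in; it is judged then, once.
The state is a dict: "time_s": time; "qpos": joint angles; "qvel": joint speeds; "effort": joint torques, N m; "ee_pos": TCP position; "ee_rot": TCP orientation; "force": force on the tool from outside, world axes, zero at the start; "torque": the same for the moment, N m; "gripper_width": finger opening in mm; "gripper_force": force on a finger pad.
Only numpy, scipy, OpenCV 4.12 (cv2) and the standard library are available. Lean on these libraries where they do the work, as an engineer would, in place of code of your own. Each camera call takes 0.05 s, during which the arm holds its last target. There are 200 camera calls.

## Task

Get the bench-top fume booth ready for work: first press its start button (the small flat one on the starter box at the booth's right side, not the mushroom-headed stop button) to start the extraction, then push the clear window up from beneath its lip until the lip lines up with the brass pointer on the right-hand jamb, without running well past it. Only push with the fingers: do not pinch the lip, do not shift the pointer, and leave the things on the bench where they lie. The window is counterweighted and stays where it is left; take the hand away when it is at the mark.

Things in the scene. Friction and masses are not known exactly. Their poses are not given: they have to be found in the camera images.
- booth: fume booth of grey steel, 340 wide (y), 250 deep (x), 392 high, fixed. Origin: centre of its underside on the bench; -x is its front, z up. Above a 70 high plinth its front leans back 28 deg between two aluminium jambs; the window slides up behind a fixed header. A grey starter box (138 wide, 125 deep, sloping top 56 to 116 high) is fixed to the front of its right side.
- start (a joint): start button: flat round cap 28 across, on the outer (right) side of the starter box's sloping top; 0 = out, 0.006 m = fully pressed; springs back; begins to move at 1.5 N, fully down at 5 N; counts as pressed from 0.0045
- start_top (a point): centre of the start button's cap; its z axis points out of the sloping top (up and towards the robot, 29 deg from the vertical); the cap stands 10 mm out of its black collar of 44 mm diameter
- stop (a joint): stop button: larger mushroom head 40 across, on the inner side of the starter box's top, 61 mm from the start button; 0 = out, 0.006 m = pressed
- stop_top (a point): centre of the stop button's mushroom head, which stands 14 mm farther out than the start button; axes as start_top's
- sash (a joint): the clear window's travel along its sloping guides: 0 = shut, grows as it rises, 0.135 m at its top stop. It slides with about 3.5 N of friction, moves with the push and stays where it is left
- lip_under (a point): middle of the underside of the window's lip, an aluminium shelf along the window's foot: 276 long (y), 8 thick, standing out 47 at right angles to the window; its outer edge is 23 beyond this point and is the higher one; free space below and in front. Axes: z up along the guides (leaning back 28 deg), x into the booth at right angles to the window, y left along the lip
- lip_end (a point): right-hand end of the lip, near the window's face, half-way through the lip's thickness; axes as lip_under's
- pointer_tip (a point): tip of the brass working-height pointer, a small clip with a thumbscrew clamped on the right-hand jamb, at any height on its scale; it points left at the lip's end. Axes as lip_under's. The window is at the mark when lip_end has the same z as this tip in this frame
- screwdriver: screwdriver with blue handle, 25x175x27 mm, lying on the bench; origin at its underside
- pliers: pliers with red handles, 56x171x12 mm, lying on the bench; origin at its underside
- marker: white marker pen with red cap, 17x135x16 mm, lying on the bench; origin at its underside
- offcut: offcut of pine, 26x44x22 mm, lying on the bench; origin at its underside
- chisel: wood chisel, 26x219x30 mm, lying on the bench; origin at its underside
- cap: green bottle cap, 31 mm across, 12 mm high, on the bench; origin at its underside

How it is judged:
By the outcome, as a careful person would: the job done as asked, in the order asked, and still so for the second after the job is handed in, with the robot touching nothing.
It also fails if it takes over 48 s, if anything falls off the work surface, if the arm or the gripper's body presses on something with over 40 N, if the wrist force passes 120 N, or if a joint passes its speed limit or range.

## Working session

There is one attempt and no reset: what is moved stays moved. The work goes in short steps, Python scripts to look and compute and a tool call to move; the robot and the scene stay as the last step left them, time stands still between calls to the robot, and variables do not carry over. Pictures are saved under pics/ and viewed, at most 10 in all, crops included, and the job is handed in when it is done.

Besides the shell and the picture viewer there is one more tool, called as name(argument=value, ...) on one line, values as JSON. move_arm: Moves the arm, as the interface text tells. Shifts and turns lie within -1 to 1; 1 stands for 25 mm of shift or 4 degrees of turn. Its arguments: {"type":"object","properties":{"motion":{"type":"array","items":{"type":"array"}},"grip_force":{"type":"number"}},"required":["motion"]}

```bash
ls; mkdir -p pics; python3 - <<'E'
from workcell import *
import cv2
for n in("scene","top"):
    cv2.imwrite(f"pics/{n}0.png",grab_frame(n)); print(n,camera_info(n))
print(state())
E
```

```text
pics
scene {'fx': 422.4432783691259, 'fy': 422.4432783691259, 'cx': 285.7247282260106, 'cy': 208.07661693527635, 'k1': 0.015203316392636076, 'rvec': array([ 2.06396271, -1.00164288,  0.47606547]), 'tvec': array([-406.68635129,  305.09332723,  871.2129272 ])}
top {'fx': 498.29359059311, 'fy': 498.29359059311, 'cx': 280.1500173865597, 'cy': 210.23810185246919, 'k1': -0.15695079828935318, 'rvec': array([ 2.09031551, -2.14937766,  0.18014904]), 'tvec': array([ -70.12446652,  546.26911817, 1363.45394811])}
{'time_s': 0.1, 'qpos': array([ 6.77828012e+01,  1.83505108e+01,  8.96990380e+01, -1.46599879e-03,
        7.20419351e+01, -1.14618414e+00]), 'qvel': array([-0.06055816, -0.08976442, -0.24846418,  0.05509201,  0.04224873,
        0.05006071]), 'effort': array([ 2.90677690e-04, -4.13335311e+01, -2.32508826e+01,  7.30231125e-02,
        4.20102733e-02, -3.87498562e-05]), 'ee_pos': array([206.55565744, 536.10551016, 184.98154111]), 'ee_rot': array([-1.79908507e+02, -4.36407067e-04,  1.58929438e+02]), 'force': array([-0.28552019,  0.27911138,  0.42372349]), 'torque': array([ 0.02061501, -0.00653921,  0.01484577]), 'gripper_force': 0.0, 'gripper_width': 91.48434827489321}
```

View pics/scene0.png

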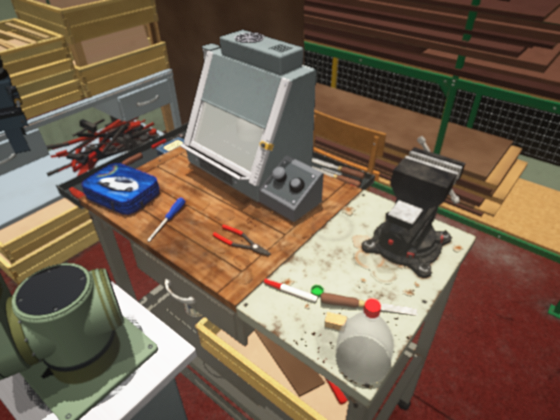

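View pics/top0.png

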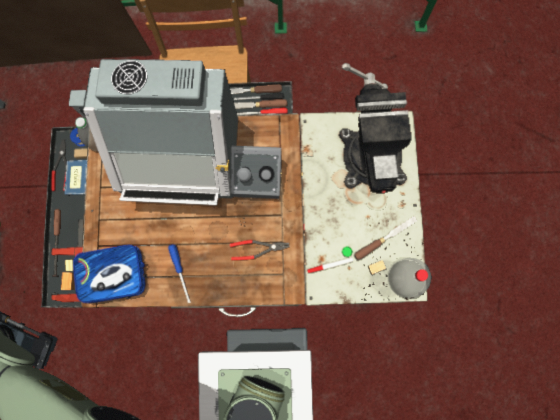

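The booth is seen in both views. The starter box is at about (290,187) in scene and (256,173) in top, and the brass pointer at (267,145) and (222,167). I'll enlarge these areas.

```bash
python3 - <<'E'
import cv2
a=cv2.imread("pics/scene0.png")[125:225,175:335]
cv2.imwrite("pics/c1.png",cv2.resize(a,None,fx=5,fy=5,interpolation=cv2.INTER_CUBIC))
a=cv2.imread("pics/top0.png")[135:215,100:300]
cv2.imwrite("pics/c2.png",cv2.resize(a,None,fx=4,fy=4,interpolation=cv2.INTER_CUBIC))
E
```

```text
(no output)
```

View pics/c1.png

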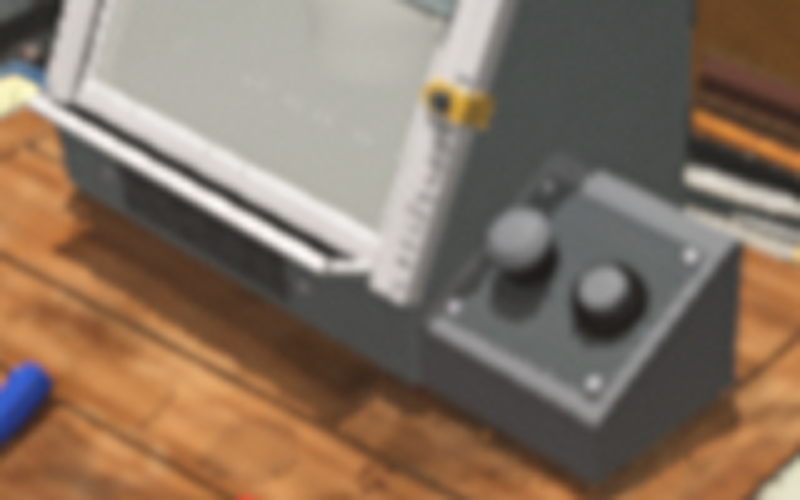

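View pics/c2.png

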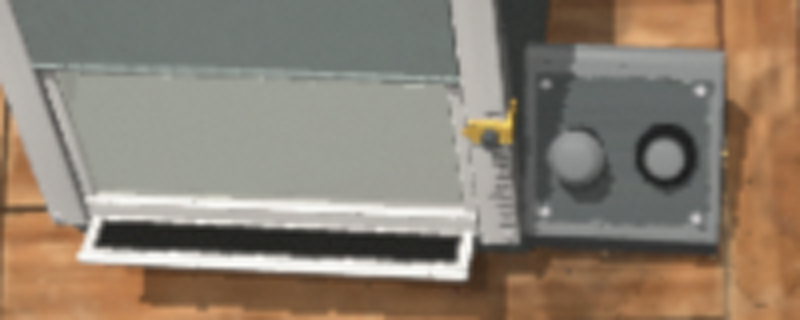

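Crop 1 (scene) gives the start cap at (603,288), stop head (522,243), pointer tip (427,95), outer lip corners (35,103) and (325,268), and inner right end of the lip ~(375,262). Crop 2 (top) gives start (663,157), stop (577,157), tip (467,130), outer lip corners (80,260) and (468,277), and inner right ~(473,215).

```bash
cat > h.py <<'E'
import numpy as np,cv2
from workcell import *
def ray(n,p):
    c=camera_info(n);R=cv2.Rodrigues(np.array(c["rvec"]))[0]
    d=np.array([(p[0]-c["cx"])/c["fx"],(p[1]-c["cy"])/c["fy"]]);u=d.copy()
    for _ in range(20): u=d/(1+c["k1"]*(u@u))
    v=R.T@np.r_[u,1];return -R.T@c["tvec"],v/np.linalg.norm(v)
def tri(ps,pt):
    o1,d1=ray("scene",ps);o2,d2=ray("top",pt)
    s=np.linalg.lstsq(np.c_[d1,-d2],o2-o1,rcond=None)[0]
    a,b=o1+s[0]*d1,o2+s[1]*d2
    return (a+b)/2,np.linalg.norm(a-b)
E
python3 - <<'E'
from h import *
np.set_printoptions(precision=1,suppress=True)
P={}
for n,s,t in [("start",(603,288),(663,157)),("stop",(522,243),(577,157)),("tip",(427,95),(467,130)),
 ("lipL",(35,103),(80,260)),("lipRo",(325,268),(468,277)),("lipRi",(375,262),(473,215)),
 ("scrNR",(593,382),(697,217)),("scrFR",(690,256),(700,90)),("scrNL",(454,305),(544,212)),("scrFL",(546,187),(546,84))]:
    P[n],g=tri(((s[0]+.5)/5-.5+175,(s[1]+.5)/5-.5+125),((t[0]+.5)/4-.5+100,(t[1]+.5)/4-.5+135))
    print(n,P[n],"gap %.1f"%g)
N=np.linalg.norm
print("start-stop",N(P["start"]-P["stop"]),"lip len",N(P["lipL"]-P["lipRo"]),"depth",N(P["lipRo"]-P["lipRi"]))
for a,b in(("lipL","lipRo"),("stop","start"),("scrNL","scrNR"),("scrFL","scrFR")):
    d=P[a]-P[b];print("yaw",a,np.degrees(np.arctan2(-d[0],d[1])))
yaw=np.radians(np.degrees(np.arctan2(*(P["lipL"]-P["lipRo"])[:2]*[-1,1])))
n=np.cross(P["scrFR"]-P["scrNL"],P["scrFL"]-P["scrNR"]);n/=N(n);print("box normal",n,np.degrees(np.arccos(n[2])))
for k in P: print(k,"height above screw plane",(P[k]-P["scrNR"])@n)
c,s=np.cos(yaw),np.sin(yaw);t=np.radians(28)
z=np.array([np.sin(t)*c,np.sin(t)*s,np.cos(t)]);x=np.array([np.cos(t)*c,np.cos(t)*s,-np.sin(t)]);y=np.array([-s,c,0])
print("z,x,y",z,x,y)
for k in("tip","lipL","lipRo","lipRi"):print(k,"guide xyz",x@P[k],y@P[k],z@P[k])
E
```

```text
start [637.8 -48.  103.4] gap 0.7
stop [638.7  11.  108.2] gap 1.4
tip [639.7  77.9 179.9] gap 0.7
lipL [580.3 362.4  98.7] gap 4.6
lipRo [557.5  87.7 102.6] gap 1.0
lipRi [603.7  89.1  81.5] gap 5.2
scrNR [602.  -69.4  69.6] gap 0.2
scrFR [682.6 -74.9 112. ] gap 0.7
scrNL [609.5  38.2  69.4] gap 1.1
scrFL [689.9  32.6 111.6] gap 1.2
start-stop 59.141314638760214 lip len 275.7011233698833 depth 50.75455390070748
yaw lipL -4.734887845691943
yaw stop -0.8519918606592582
yaw scrNL -3.9717772431478138
yaw scrFL -3.878880808851333
box normal [-0.5  0.   0.9] 27.655782556335716
start height above screw plane 14.054746489767213
stop height above screw plane 19.973172885441286
tip height above screw plane 85.25316856150378
lipL height above screw plane 50.617402824362635
lipRo height above screw plane 55.139299522951696
lipRi height above screw plane 15.182238326005276
scrNR height above screw plane 0.0
scrFR height above screw plane 0.07018537260061328
scrNL height above screw plane 0.0701853726006102
scrFL height above screw plane 9.243313051296302e-15
z,x,y [ 0.5 -0.   0.9] [ 0.9 -0.1 -0.5] [0.1 1.  0. ]
tip guide xyz 472.7815384483418 130.46256195837785 455.1334071117901
lipL guide xyz 437.82673264701555 409.1057814734263 344.6288853108961
lipRo guide xyz 436.03437186416414 133.4310934236696 347.99982567065354
lipRi guide xyz 486.4369320465796 138.60306946210554 350.97595278078427
```

move_arm(motion=[[0,[0.4,-0.8,0.13],[0,0,-0.9]],[0,[0.4,-0.8,0.13],[0,0,-0.9]],[0,[0.4,-0.8,0.13],[0,0,-0.9]],[0,[0.4,-0.8,0.13],[0,0,-0.9]],[0,[0.4,-0.8,0.13],[0,0,-0.9]],[0,[0.4,-0.8,0.13],[0,0,-0.9]],[0,[0.4,-0.8,0.13],[0,0,-0.9]],[0,[0.4,-0.8,0.13],[0,0,-0.9]],[0,[0.4,-0.8,0.13],[0,0,-0.9]],[0,[0.4,-0.8,0.13],[0,0,-0.9]],[0,[0.4,-0.8,0.13],[0,0,-0.9]],[0,[0.4,-0.8,0.13],[0,0,-0.9]],[0,[0.4,-0.8,0.13],[0,0,-0.9]],[0,[0.4,-0.8,0.13],[0,0,-0.9]],[0,[0.4,-0.8,0.13],[0,0,-0.9]],[0,[0.4,-0.8,0.13],[0,0,-0.9]],[0,[0.4,-0.8,0.13],[0,0,-0.9]],[0,[0.4,-0.8,0.13],[0,0,-0.9]],[0,[0.4,-0.8,0.13],[0,0,-0.9]],[0,[0.4,-0.8,0.13],[0,0,-0.9]]])

```text
time_s: 1.77
ee_pos: [406.8, 135.4, 250.6]
ee_rot: [-180.0, 0.0, 86.7]
force: [0.3, 0.2, -0.5]
gripper_width: 0.5
gripper_force: 0.0
```

move_arm(motion=[[0,[0.4,-0.7,0],[-0.05,-0.725,0]],[0,[0.4,-0.7,0],[-0.05,-0.725,0]],[0,[0.4,-0.7,0],[-0.05,-0.725,0]],[0,[0.4,-0.7,0],[-0.05,-0.725,0]],[0,[0.4,-0.7,0],[-0.05,-0.725,0]],[0,[0.4,-0.7,0],[-0.05,-0.725,0]],[0,[0.4,-0.7,0],[-0.05,-0.725,0]],[0,[0.4,-0.7,0],[-0.05,-0.725,0]],[0,[0.4,-0.7,0],[-0.05,-0.725,0]],[0,[0.4,-0.7,0],[-0.05,-0.725,0]],[0,[0,0,0],[0,0,0]],[0,[0,0,0],[0,0,0]]])

```text
time_s: 2.77
ee_pos: [505.8, -38.9, 250.0]
ee_rot: [151.1, 0.4, 86.7]
force: [0.5, 0.5, 0.1]
gripper_width: 0.6
gripper_force: 0.0
```

```bash
cat >> h.py <<'E'
from scipy.spatial.transform import Rotation as Ro
def st():
    s=state();R=Ro.from_euler("xyz",s["ee_rot"],degrees=True).as_matrix()
    print("t",s["time_s"],"q",s["qpos"].round(1),"p",s["ee_pos"].round(1),"F",s["force"].round(1),"w",round(s["gripper_width"],1),"\nR",R.round(3).tolist());return s,R
E
python3 -c "
from h import *
s,R=st()
c,q=np.cos(np.radians(-4)),np.sin(np.radians(-4));t=np.radians(29)
z=-np.array([-np.sin(t)*c,-np.sin(t)*q,np.cos(t)]);y=np.array([np.cos(t)*c,np.cos(t)*q,np.sin(t)])
T=np.c_[np.cross(y,z),y,z];print('turn units',Ro.from_matrix(T@R.T).as_rotvec(degrees=True)/4)
print('to 20mm above', (np.array([637.8,-48,103.4])-20*z-s['ee_pos'])/25)"
```

```text
t 2.7667 q [ -6.6  -5.3 114.5   1.9  41.9  -4.5] p [505.8 -38.9 250. ] F [0.5 0.5 0.1] w 0.6 
R [[0.058, 0.874, 0.483], [0.998, -0.047, -0.034], [-0.007, 0.484, -0.875]]
turn units [ 0.09663375 -0.02217129 -0.17378542]
to 20mm above [ 4.89317141 -0.33503213 -5.16428089]
```

move_arm(motion=[[0,[0.8,-0.05,-0.86],[0.02,0,-0.03]],[0,[0.8,-0.05,-0.86],[0.02,0,-0.03]],[0,[0.8,-0.05,-0.86],[0.02,0,-0.03]],[0,[0.8,-0.06,-0.86],[0.02,0,-0.03]],[0,[0.85,-0.06,-0.86],[0.02,0,-0.03]],[0,[0.84,-0.06,-0.86],[0,0,-0.02]],[0,[0,0,0],[0,0,0]],[0,[0.1,-0.007,-0.18],[0,0,0]],[0,[0.1,-0.007,-0.18],[0,0,0]],[0,[0.1,-0.007,-0.17],[0,0,0]],[0,[0,0,0],[0,0,0]]])

```text
time_s: 3.68
ee_pos: [636.3, -46.9, 108.8]
ee_rot: [150.9, 0.0, 86.2]
force: [0.4, -0.3, -0.4]
gripper_width: 0.5
gripper_force: 0.0
```

move_arm(motion=[[0,[0.058,-0.004,-0.105],[0,0,0]],[0,[0.058,-0.004,-0.105],[0,0,0]],[0,[0.02,-0.001,-0.035],[0,0,0]],[0,[0,0,0],[0,0,0]]])

```text
time_s: 4.02
ee_pos: [639.8, -47.5, 102.4]
ee_rot: [151.0, 0.0, 86.1]
force: [0.4, 0.6, 0.4]
gripper_width: 0.2
gripper_force: 0.0
```

move_arm(motion=[[0,[0.02,-0.001,-0.035],[0,0,0]],[0,[0.02,-0.001,-0.035],[0,0,0]],[0,[0,0,0],[0,0,0]]])

```text
time_s: 4.27
ee_pos: [640.9, -47.5, 100.5]
ee_rot: [151.0, 0.0, 86.1]
force: [0.4, -0.4, 0.1]
gripper_width: 0.6
gripper_force: 0.0
```

move_arm(motion=[[0,[0.02,-0.001,-0.035],[0,0,0]],[0,[0.02,-0.001,-0.035],[0,0,0]],[0,[0,0,0],[0,0,0]]])

```text
time_s: 4.52
ee_pos: [641.9, -47.5, 98.7]
ee_rot: [151.0, 0.0, 86.1]
force: [0.3, 0.4, 0.4]
gripper_width: 0.5
gripper_force: 0.0
```

```bash
python3 - <<'E'
from h import *
a=grab_frame("scene")[125:225,215:345];b=grab_frame("top")[135:215,200:300]
A=cv2.resize(a,(520,400),interpolation=cv2.INTER_CUBIC);B=cv2.resize(b,(275,220),interpolation=cv2.INTER_CUBIC)
B=cv2.copyMakeBorder(B,0,180,0,0,cv2.BORDER_CONSTANT)
cv2.imwrite("pics/p1.png",np.hstack([A,B]))
E
```

```text
(no output)
```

View pics/p1.png

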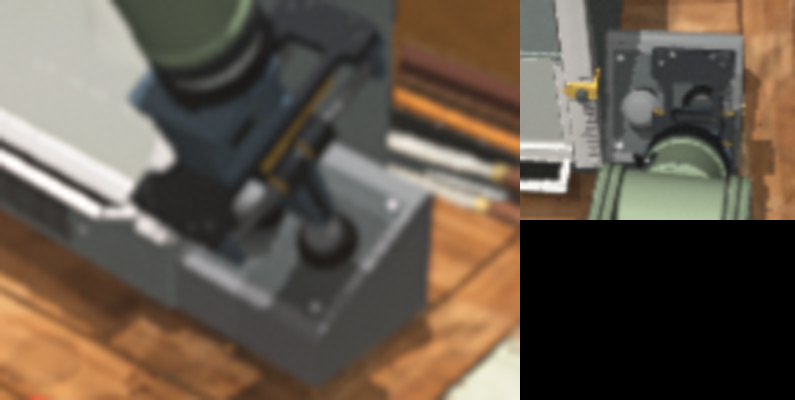

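The fingertip is over the upper-left part of the cap in scene, around (318,215) against the cap at (325,235) in the crop. I'll project the TCP and compare.

```bash
python3 - <<'E'
from h import *
s,R=st()
for n in("scene","top"):
    c=camera_info(n);K=np.array([[c["fx"],0,c["cx"]],[0,c["fy"],c["cy"]],[0,0,1]])
    p=np.array([s["ee_pos"],s["ee_pos"]-60*R[:,2],s["ee_pos"]+16*R[:,0],s["ee_pos"]-16*R[:,0],[637.8,-48,103.4]])
    q=cv2.projectPoints(p,np.array(c["rvec"]),np.array(c["tvec"]),K,np.array([c["k1"],0,0,0]))[0][:,0]
    print(n,q.round(1).tolist(), ((q-[215,125])*4).round().tolist() if n=="scene" else ((q-[200,135])*2.75).round().tolist())
E
```

```text
t 4.6167 q [ -5.8  16.4 114.3   2.6  20.3  -4.1] p [641.9 -47.5  98.8] F [ 0.7  0.1 -0.4] w 0.5 
R [[0.067, 0.872, 0.484], [0.998, -0.059, -0.033], [-0.0, 0.485, -0.874]]
scene [[295.8, 182.8], [288.9, 171.5], [291.5, 180.6], [300.2, 185.1], [295.1, 182.2]] [[323.0, 231.0], [296.0, 186.0], [306.0, 223.0], [341.0, 240.0], [320.0, 229.0]]
top [[265.3, 172.8], [263.9, 178.4], [259.6, 172.6], [271.1, 173.0], [265.5, 173.8]] [[180.0, 104.0], [176.0, 119.0], [164.0, 103.0], [196.0, 104.0], [180.0, 107.0]]
```

move_arm(motion=[[0,[0.02,-0.001,-0.035],[0,0,0]],[0,[0.02,-0.001,-0.035],[0,0,0]],[0,[0,0,0],[0,0,0]]])

```text
time_s: 4.87
ee_pos: [642.9, -47.6, 96.9]
ee_rot: [151.0, 0.0, 86.1]
force: [0.0, -0.7, -0.1]
gripper_width: 0.4
gripper_force: 0.0
```

move_arm(motion=[[0,[0.02,-0.001,-0.035],[0,0,0]],[0,[0.02,-0.001,-0.035],[0,0,0]],[0,[0,0,0],[0,0,0]]])

```text
time_s: 5.12
ee_pos: [643.9, -47.6, 95.2]
ee_rot: [151.0, 0.0, 86.1]
force: [1.1, -0.4, -0.5]
gripper_width: 0.6
gripper_force: 0.0
```

```bash
python3 - <<'E'
from h import *
a=grab_frame("scene")[150:210,265:325];b=grab_frame("top")[145:205,235:295]
cv2.imwrite("pics/p2.png",np.hstack([cv2.resize(i,(400,400),interpolation=cv2.INTER_CUBIC) for i in(a,b)]))
E
```

```text
(no output)
```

View pics/p2.png

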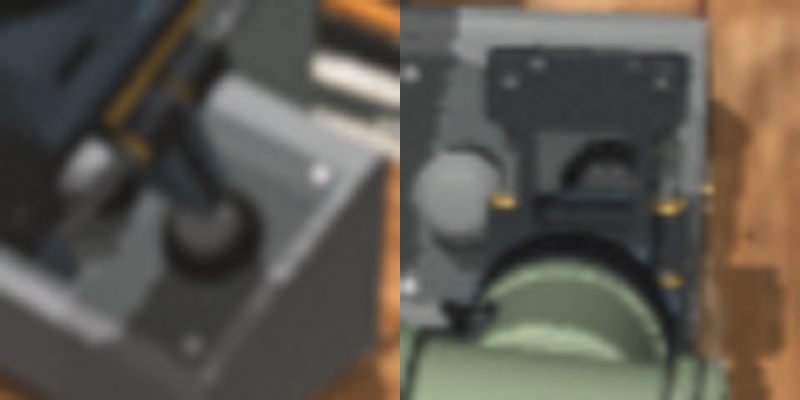

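The tip seems to end above the cap centre: tip at ~(297,180) px, cap at ~(297,184). Nothing is touching yet, so I'll carry on gently, watching the force.

move_arm(motion=[[0,[0.02,-0.001,-0.035],[0,0,0]],[0,[0.02,-0.001,-0.035],[0,0,0]],[0,[0,0,0],[0,0,0]]])

```text
time_s: 5.47
ee_pos: [644.9, -47.7, 93.5]
ee_rot: [151.0, 0.0, 86.1]
force: [0.1, 0.5, 0.1]
gripper_width: 0.3
gripper_force: 0.0
```

move_arm(motion=[[0,[0.02,-0.001,-0.035],[0,0,0]],[0,[0.02,-0.001,-0.035],[0,0,0]],[0,[0,0,0],[0,0,0]]])

```text
time_s: 5.72
ee_pos: [645.9, -47.7, 91.7]
ee_rot: [151.0, 0.0, 86.1]
force: [0.6, 0.1, 0.2]
gripper_width: 0.6
gripper_force: 0.0
```

move_arm(motion=[[0,[0.02,-0.001,-0.035],[0,0,0]],[0,[0.02,-0.001,-0.035],[0,0,0]],[0,[0,0,0],[0,0,0]]])

```text
time_s: 5.97
ee_pos: [646.9, -47.8, 89.9]
ee_rot: [151.0, 0.0, 86.1]
force: [0.0, 0.1, -0.6]
gripper_width: 0.1
gripper_force: 0.0
```

move_arm(motion=[[0,[0.02,-0.001,-0.035],[0,0,0]],[0,[0.02,-0.001,-0.035],[0,0,0]],[0,[0,0,0],[0,0,0]]])

```text
time_s: 6.22
ee_pos: [647.9, -47.8, 88.2]
ee_rot: [151.0, 0.0, 86.1]
force: [-0.2, -0.3, 0.0]
gripper_width: 0.0
gripper_force: 0.0
```

```bash
python3 - <<'E'
from h import *
s,R=st();print(s["effort"])
a=grab_frame("scene")[150:210,265:325];b=grab_frame("top")[145:205,235:295]
cv2.imwrite("pics/p3.png",np.hstack([cv2.resize(i,(400,400),interpolation=cv2.INTER_CUBIC) for i in(a,b)]))
E
```

```text
t 6.2167 q [ -5.7  17.7 114.3   2.7  19.   -4.2] p [647.9 -47.8  88.2] F [-0.2 -0.3  0. ] w 0.0 
R [[0.067, 0.872, 0.484], [0.998, -0.059, -0.033], [-0.0, 0.485, -0.874]]
[-1.26026127e-03 -3.70376766e+01 -1.96216303e+01  1.07293809e-01
 -2.06339993e+00  3.68052546e-02]
```

View pics/p3.png

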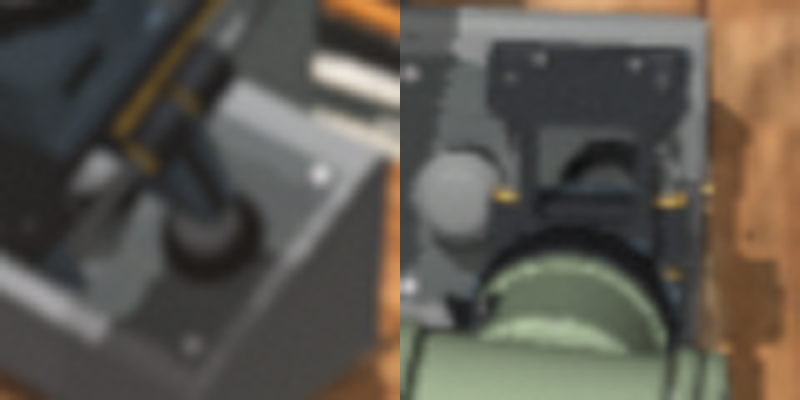

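```bash
python3 - <<'E'
from h import *
s,R=st();p=s["ee_pos"]
c=camera_info("scene");K=np.array([[c["fx"],0,c["cx"]],[0,c["fy"],c["cy"]],[0,0,1]])
pts=[p+a*16*R[:,0]+b*13*R[:,1]-h*R[:,2] for h in(0,40) for a,b in((1,1),(1,-1),(-1,-1),(-1,1))]
print(cv2.projectPoints(np.array(pts),np.array(c["rvec"]),np.array(c["tvec"]),K,np.array([c["k1"],0,0,0]))[0][:,0].round(1).tolist())
a=cv2.imread("pics/scene0.png");b=grab_frame("scene");cv2.imwrite("pics/now.png",b)
for im in(a,b):
    g=cv2.cvtColor(im,6)[172:196,284:310];print("\n".join(" ".join("%3d"%v for v in r) for r in g),"\n")
print(b[172:196:2,290:304:2].tolist())
E
```

```text
t 6.3167 q [ -5.7  17.7 114.3   2.7  19.   -4.2] p [647.9 -47.8  88.4] F [-0.2  0.1  0.4] w 0.5 
R [[0.067, 0.872, 0.484], [0.998, -0.059, -0.033], [-0.0, 0.485, -0.874]]
[[295.5, 179.2], [290.2, 186.3], [298.8, 190.8], [304.2, 183.6], [291.1, 171.8], [285.6, 179.0], [294.3, 183.6], [299.9, 176.2]]
113  96  97 102 104 105 104 104 104 105 105 106 106 107 108 107 108 109 107 106 105 105 106 111 117 126
 97  80  88 102 105 105 105 105 104 104 105 104 106 107 107 108 107 107 107 108 107 106 106 105 106 111
 77  61  78  97 102 104 104 104 104 105 105 104 105 105 106 106 107 106 108 107 108 106 107 106 106 106
 56  47  66  92 104 105 103 104 105 104 105 104 104 104 105 105 105 106 107 108 109 108 108 109 107 106
 40  38  60  90 104 106 105 105 104 103 102 102 102 100  99 101 103 104 106 105 106 109 107 107 107 106
 32  36  62  89 105 106 105 103 102 100 101 102 102  97  88  85  91  99 103 106 106 106 106 107 107 106
 30  40  70  95 105 107 107 104 103 107 116 122 122 115  96  77  72  84  97 103 105 105 106 104 106 106
 32  51  81  99 105 106 102 106 116 127 139 146 149 145 127  93  65  63 
[... 4707 characters left out ...]
 [[59, 60, 61], [64, 64, 64], [56, 55, 53], [57, 54, 50], [59, 58, 59], [54, 56, 58], [30, 32, 36]], [[47, 48, 50], [73, 73, 75], [74, 74, 75], [72, 72, 71], [71, 72, 72], [51, 52, 54], [25, 28, 32]], [[35, 37, 40], [54, 55, 57], [70, 71, 73], [72, 73, 75], [60, 61, 63], [36, 37, 41], [25, 28, 32]], [[38, 41, 42], [29, 31, 34], [40, 42, 44], [42, 43, 46], [33, 34, 37], [25, 28, 32], [31, 34, 36]], [[52, 54, 55], [30, 32, 36], [25, 28, 32], [25, 27, 31], [26, 29, 33], [35, 38, 41], [49, 52, 52]], [[56, 58, 57], [50, 53, 52], [43, 45, 47], [42, 45, 46], [45, 48, 49], [52, 55, 56], [58, 61, 61]], [[55, 58, 58], [56, 58, 58], [56, 59, 58], [57, 59, 58], [57, 59, 59], [57, 60, 60], [73, 74, 76]]]
```

The cap hasn't moved and the finger visibly ends just short of it, so I'll continue.

move_arm(motion=[[0,[0.02,-0.001,-0.035],[0,0,0]],[0,[0.02,-0.001,-0.035],[0,0,0]],[0,[0.02,-0.001,-0.035],[0,0,0]],[0,[0,0,0],[0,0,0]]])

```text
time_s: 6.7
ee_pos: [649.4, -47.9, 85.5]
ee_rot: [151.0, 0.0, 86.1]
force: [-0.2, 0.2, -0.2]
gripper_width: 0.4
gripper_force: 0.0
```

move_arm(motion=[[0,[0.02,-0.001,-0.035],[0,0,0]],[0,[0.02,-0.001,-0.035],[0,0,0]],[0,[0.02,-0.001,-0.035],[0,0,0]],[0,[0,0,0],[0,0,0]]])

```text
time_s: 7.03
ee_pos: [650.9, -48.0, 82.9]
ee_rot: [151.0, 0.0, 86.1]
force: [0.1, -0.4, -0.1]
gripper_width: 0.1
gripper_force: 0.0
```

move_arm(motion=[[0,[0.02,-0.001,-0.035],[0,0,0]],[0,[0.02,-0.001,-0.035],[0,0,0]],[0,[0.02,-0.001,-0.035],[0,0,0]],[0,[0,0,0],[0,0,0]]])

```text
time_s: 7.37
ee_pos: [652.5, -48.1, 80.5]
ee_rot: [150.9, 0.0, 86.1]
force: [-1.7, -0.1, 2.0]
gripper_width: 0.6
gripper_force: 1.0
```

```bash
python3 - <<'E'
from h import *
s,R=st();print(s["effort"])
a=grab_frame("scene");b=grab_frame("top")
cv2.imwrite("pics/p4.png",np.hstack([cv2.resize(a[130:205,240:315],(400,400),interpolation=2),cv2.resize(b[130:230,205:305],(400,400),interpolation=2)]))
E
```

```text
t 7.3667 q [ -5.7  18.6 114.3   2.8  18.1  -4.3] p [652.5 -48.1  80.5] F [-1.7 -0.1  2. ] w 0.6 
R [[0.067, 0.872, 0.485], [0.998, -0.059, -0.033], [-0.0, 0.486, -0.874]]
[ 9.24105383e-02 -3.64392221e+01 -1.91670799e+01  1.22844991e-01
 -2.11697906e+00  3.56578908e-02]
```

View pics/p4.png

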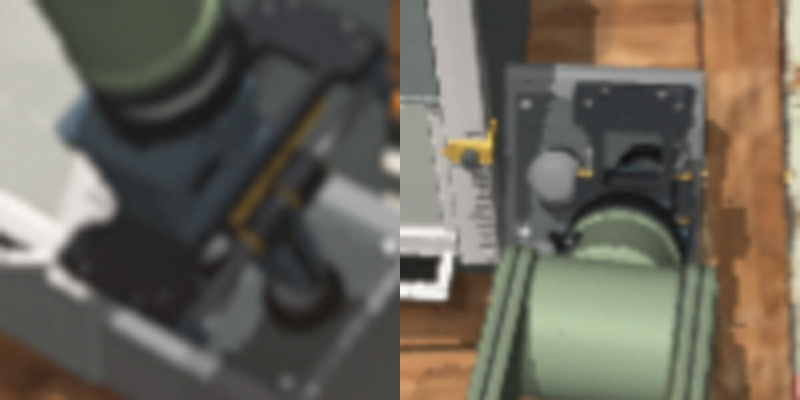

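Contact at last, at 2.6 N. The hand is over the cap and clear of the stop button, so I'll press on.

move_arm(motion=[[0,[0.02,-0.001,-0.035],[0,0,0]],[0,[0.02,-0.001,-0.035],[0,0,0]],[0,[0,0,0],[0,0,0]]])

```text
time_s: 7.72
ee_pos: [653.4, -48.2, 78.7]
ee_rot: [151.0, 0.0, 86.1]
force: [-2.7, 0.1, 2.2]
gripper_width: 0.8
gripper_force: 1.6
```

move_arm(motion=[[0,[0.02,-0.001,-0.035],[0,0,0]],[0,[0.02,-0.001,-0.035],[0,0,0]],[0,[0,0,0],[0,0,0]]])

```text
time_s: 7.97
ee_pos: [654.4, -48.2, 77.0]
ee_rot: [151.0, 0.0, 86.1]
force: [-3.5, -0.3, 3.8]
gripper_width: 0.5
gripper_force: 2.2
```

move_arm(motion=[[0,[0.02,-0.001,-0.035],[0,0,0]],[0,[0,0,0],[0,0,0]]])

```text
time_s: 8.13
ee_pos: [654.7, -48.3, 76.4]
ee_rot: [151.0, 0.0, 86.1]
force: [-4.0, -0.6, 5.2]
gripper_width: 0.7
gripper_force: 3.3
```

move_arm(motion=[[0,[0.02,-0.001,-0.035],[0,0,0]],[0,[0.01,0,-0.02],[0,0,0]],[0,[0,0,0],[0,0,0]]])

```text
time_s: 8.38
ee_pos: [654.9, -48.2, 76.2]
ee_rot: [150.9, 0.0, 86.1]
force: [-12.3, -0.2, 15.9]
gripper_width: 0.3
gripper_force: 9.8
```

Bottomed at about 20 N along the axis, after 6 mm of travel with the spring slope as specified, so the button is pressed. I'll retract, then fit the arm's planar geometry to plan the push pose.

move_arm(motion=[[0,[-0.24,0.015,0.43],[0,0,0]],[0,[-0.48,0.03,0.87],[0,0,0]],[0,[-0.48,0.03,0.87],[0,0,0]],[0,[-0.48,0.03,0.87],[0,0,0]],[0,[-0.48,0.03,0.87],[0,0,0]],[0,[-0.48,0.03,0.87],[0,0,0]],[0,[-0.8,0.2,0.1],[0,0,0]],[0,[-0.8,0.2,0.1],[0,0,0]],[0,[-0.8,0.2,0.1],[0,0,0]],[0,[0,0,0],[0,0,0]]])

```text
time_s: 9.22
ee_pos: [526.4, -28.3, 201.5]
ee_rot: [151.0, 0.0, 86.2]
force: [-0.0, 0.1, 0.1]
gripper_width: 0.1
gripper_force: 0.0
```

```bash
python3 - <<'E'
from h import *
s,R=st();q0,p0=s["qpos"],s["ee_pos"]
D=[([67.78,18.35,89.70,0,72.04],[206.56,536.1,184.98]),([-6.6,-5.3,114.5,1.9,41.9],[505.8,-38.9,250]),([-5.8,16.4,114.3,2.6,20.3],[641.9,-47.5,98.8]),([-5.7,17.7,114.3,2.7,19.],[647.9,-47.8,88.2]),([-5.7,18.6,114.3,2.8,18.1],[652.5,-48.1,80.5]),(q0[:5],p0)]
A=[];b=[]
for q,p in D:
    a1,a2,a3=np.radians([q[1],q[1]+q[2],q[1]+q[2]+q[4]]);S,C=np.sin,np.cos
    A+=[[1,0,S(a1),S(a2),C(a2),S(a3)],[0,1,C(a1),C(a2),-S(a2),C(a3)]];b+=[np.hypot(*p[:2]),p[2]]
x,r,k,sv=np.linalg.lstsq(np.array(A),np.array(b),rcond=None);print("a0 d L1 L2a L2b Lt",x.round(1),"res",(np.array(A)@x-b).round(1),sv.round(2))
# z check with green bottle cap (height 12)
m=[]
for n in("scene","top"):
    im=cv2.imread(f"pics/{n}0.png");h=cv2.cvtColor(im,cv2.COLOR_BGR2HSV);k=cv2.inRange(h,(50,150,80),(75,255,255))
    if n=="scene":k[:250]=0;k[:,450:]=0
    else:k[:200]=0
    mm=cv2.moments(k,True);m.append((mm["m10"]/mm["m00"],mm["m01"]/mm["m00"]));print(n,mm["m00"],m[-1])
print("green cap",tri(*m))
E
```

```text
t 9.2167 q [ -4.6  -0.9 117.9   0.6  34.   -1.2] p [526.4 -28.3 201.5] F [-0.   0.1  0.1] w 0.1 
R [[0.067, 0.873, 0.483], [0.998, -0.058, -0.033], [-0.0, 0.484, -0.875]]
a0 d L1 L2a L2b Lt [1.000e-01 1.407e+02 5.920e+02 4.169e+02 2.520e+01 3.646e+02] res [ 0.  -0.1 -0.2  0.1  0.  -0.   0.2 -0.1 -0.3  0.1  0.2  0. ] [4.75 3.6  0.57 0.32 0.3  0.06]
scene 66.0 (316.6969696969697, 290.3484848484849)
top 63.0 (346.76190476190476, 251.1904761904762)
green cap (array([ 426.34714571, -273.73850854,    9.36405926]), np.float64(0.8813535778508003))
```

```bash
cat >> h.py <<'E'
def planar(r,z,phi):
    f=np.radians(phi);wr,wz=r-.1-364.6*np.sin(f),z-140.7-364.6*np.cos(f)
    L2=np.hypot(416.9,25.2);o=np.arctan2(25.2,416.9);D=np.hypot(wr,wz);c=(D*D-592**2-L2**2)/(2*592*L2)
    if abs(c)>1:return None
    b=np.arccos(c);a1=np.arctan2(wr,wz)-np.arctan2(L2*np.sin(b),592+L2*np.cos(b))
    q2,q3=np.degrees(a1),np.degrees(b-o);return np.round([q2,q3,phi-q2-q3],1)
E
python3 - <<'E'
from h import *
print(planar(527.2,201.5,151))
for r,z in((625,70),(625,100),(670,170),(690,190)):
    for phi in(90,105,118,130,140,150): print(r,z,phi,planar(r,z,phi))
E
```

```text
[ -0.9 118.   33.9]
625 70 90 [  66.4  152.7 -129. ]
625 70 105 [ 45.8 152.  -92.8]
625 70 118 [ 29.  145.3 -56.3]
625 70 130 [ 20.  136.5 -26.6]
625 70 140 [ 17.1 128.2  -5.3]
625 70 150 [ 17.2 119.5  13.3]
625 100 90 [  60.8  153.6 -124.4]
625 100 105 [ 39.2 151.4 -85.6]
625 100 118 [ 23.5 143.8 -49.4]
625 100 130 [ 16.  134.6 -20.6]
625 100 140 [ 1.390e+01  1.262e+02 -1.000e-01]
625 100 150 [ 14.6 117.4  18. ]
670 170 90 [ 42.6 147.1 -99.7]
670 170 105 [ 25.1 142.3 -62.4]
670 170 118 [ 15.2 133.9 -31.1]
670 170 130 [ 11.5 124.3  -5.8]
670 170 140 [ 11.5 115.6  12.9]
670 170 150 [ 13.6 106.4  30. ]
690 190 90 [ 38.2 144.  -92.2]
690 190 105 [ 22.6 138.6 -56.2]
690 190 118 [ 14.2 130.1 -26.3]
690 190 130 [ 11.4 120.4  -1.8]
690 190 140 [ 11.8 111.6  16.6]
690 190 150 [ 14.3 102.3  33.5]
```

move_arm(motion=[[0,[-0.1,0.8,-0.1],[0,0,0.5]],[0,[-0.1,0.8,-0.1],[0,0,0.5]],[0,[-0.1,0.8,-0.1],[0,0,0.5]],[0,[-0.1,0.8,-0.1],[0,0,0.5]],[0,[-0.1,0.8,-0.1],[0,0,0.5]],[0,[-0.1,0.8,-0.1],[0,0,0.5]],[0,[-0.1,0.8,-0.1],[0,0,0.5]],[0,[-0.1,0.8,-0.1],[0,0,0.5]],[0,[-0.1,0.8,-0.1],[0,0,0.5]],[0,[-0.1,0.8,-0.1],[0,0,0.5]]])

```text
time_s: 10.05
ee_pos: [505.2, 172.2, 176.6]
ee_rot: [150.9, 0.0, 106.2]
force: [1.0, -0.8, -0.5]
gripper_width: 0.6
gripper_force: 0.0
```

```bash
python3 - <<'E'
from h import *
s,R=st();p=s["ee_pos"];print(0.9*R[:,2])
print(planar(np.hypot(569,172),46,151),planar(np.hypot(500,172),33,151),planar(np.hypot(615,172),150,151))
E
```

```text
t 10.05 q [ 18.3   1.3 119.9  -2.   29.8   3.5] p [505.2 172.2 176.6] F [ 1.  -0.8 -0.5] w 0.6 
R [[-0.28, 0.839, 0.467], [0.96, 0.245, 0.136], [-0.0, 0.486, -0.874]]
[ 0.41995121  0.1220305  -0.78660634]
[ 17.3 123.9   9.7] [ 14.2 132.7   4.2] [ 12.4 110.9  27.7]
```

move_arm(motion=[[0,[0,0,-0.1],[0.42,0.18,-0.79]],[0,[0,0,-0.1],[0.4,0.18,-0.79]],[0,[0,0,-0.1],[0.4,0.18,-0.79]],[0,[0,0,-0.1],[0.4,0.18,-0.79]],[0,[0,0,-0.1],[0.4,0.18,-0.79]],[0,[0,0,-0.1],[0.39,0.18,-0.8]],[0,[0,0,-0.1],[0.39,0.18,-0.8]],[0,[0,0,-0.1],[0.39,0.18,-0.8]],[0,[0,0,-0.1],[0.38,0.18,-0.8]],[0,[0,0,-0.1],[0.38,0.18,-0.8]],[0,[0,0,-0.1],[0.38,0.18,-0.8]],[0,[0,0,-0.1],[0.37,0.17,-0.8]],[0,[0,0,-0.1],[0.37,0.17,-0.8]],[0,[0,0,-0.1],[0.37,0.17,-0.81]],[0,[0,0,-0.1],[0.36,0.17,-0.81]],[0,[0,0,-0.1],[0.36,0.17,-0.81]],[0,[0,0,-0.1],[0.36,0.17,-0.81]],[0,[0,0,-0.1],[0.36,0.17,-0.81]],[0,[0,0,-0.1],[0.36,0.17,-0.81]],[0,[0,0,-0.1],[0.36,0.17,-0.81]]])

```text
time_s: 11.72
ee_pos: [505.6, 171.2, 126.5]
ee_rot: [172.9, -23.5, 35.5]
force: [-0.9, 0.0, -0.5]
gripper_width: 0.2
gripper_force: 0.0
```

```bash
python3 - <<'E'
from h import *
s,R=st();p=s["ee_pos"]
a=np.radians(16);t=np.radians(25);z=np.array([np.sin(t)*np.cos(a),np.sin(t)*np.sin(a),-np.cos(t)])
y=np.array([0.07,0.998,0]);y-=y@z*z;y/=np.linalg.norm(y)
for sg in(1,-1):
    T=np.c_[np.cross(sg*y,z),sg*y,z];print(Ro.from_matrix(T@R.T).as_rotvec(degrees=True)/4)
print(planar(np.hypot(569,172),46,155),planar(np.hypot(510,172),33,155),planar(np.hypot(615,172),150,155))
E
```

```text
t 11.7167 q [ 17.2   6.3 120.7   0.7  28.6  72.7] p [505.6 171.2 126.5] F [-0.9  0.  -0.5] w 0.2 
R [[0.747, 0.536, 0.393], [0.532, -0.837, 0.128], [0.398, 0.114, -0.91]]
[-14.44808582  -4.48336814  32.64530316]
[ 3.46387812  0.92170827 -8.28143304]
[ 17.8 120.4  16.8] [ 15.1 128.1  11.8] [ 13.6 107.2  34.1]
```

move_arm(motion=[[0,[0,0,-0.34],[0.35,0.09,-0.83]],[0,[0,0,-0.34],[0.35,0.09,-0.83]],[0,[0,0,-0.34],[0.35,0.09,-0.83]],[0,[0,0,-0.34],[0.35,0.09,-0.83]],[0,[0,0,-0.34],[0.35,0.09,-0.83]],[0,[0,0,-0.34],[0.35,0.09,-0.83]],[0,[0,0,-0.34],[0.35,0.09,-0.83]],[0,[0,0,-0.34],[0.35,0.09,-0.83]],[0,[0,0,-0.34],[0.35,0.09,-0.83]],[0,[0,0,-0.34],[0.35,0.09,-0.83]],[0,[0,0,0],[0,0,0]]])

```text
time_s: 12.63
ee_pos: [504.2, 170.8, 39.8]
ee_rot: [-171.7, -23.6, -4.0]
force: [-0.3, 0.2, -0.5]
gripper_width: 0.7
gripper_force: 0.0
```

```bash
python3 - <<'E'
from h import *
s,R=st()
a=grab_frame("scene");b=grab_frame("top")
for n,im in(("scene",a),("top",b)):
    c=camera_info(n);K=np.array([[c["fx"],0,c["cx"]],[0,c["fy"],c["cy"]],[0,0,1]])
    q=cv2.projectPoints(np.array([s["ee_pos"]-h*R[:,2] for h in(0,20,40)]),np.array(c["rvec"]),np.array(c["tvec"]),K,np.array([c["k1"],0,0,0]))[0][:,0]
    print(n,q.round(1).tolist())
    cv2.imwrite(f"pics/raw_{n}.png",im)
    for u,v in q: im[int(round(v)),int(round(u))]=(0,255,0)
cv2.imwrite("pics/p5.png",np.hstack([cv2.resize(a[120:220,170:270],(400,400),interpolation=0),cv2.resize(b[150:250,110:210],(400,400),interpolation=0)]))
E
```

```text
t 12.6333 q [ 18.   14.  128.2  -3.7  12.9 113.8] p [504.2 170.8  39.8] F [-0.3  0.2 -0.5] w 0.7 
R [[0.914, -0.011, 0.405], [-0.064, -0.991, 0.117], [0.4, -0.132, -0.907]]
scene [[207.6, 194.1], [205.4, 190.7], [203.1, 187.2]]
top [[191.1, 227.2], [190.6, 229.0], [190.2, 230.9]]
```

View pics/p5.png

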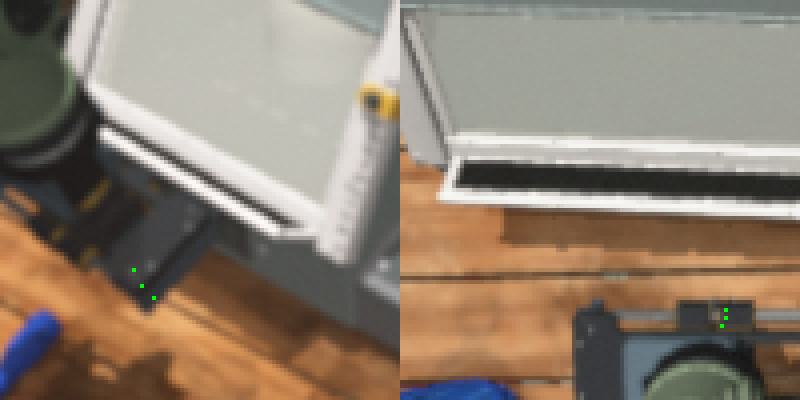

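Crop p5 shows the hand in front of the lip, and the projected TCP falls at the end of the dark finger block (scene crop (153,300)). The lip's right-hand outer corner is at (285,236). Now to move in under the lip and rise until contact.

move_arm(motion=[[0,[0.5,0.05,-0.06],[0,0,0]],[0,[0.5,0.05,-0.06],[0,0,0]],[0,[0.5,0.05,-0.06],[0,0,0]],[0,[0.5,0.05,-0.06],[0,0,0]],[0,[0.15,0,0],[0,0,0]],[0,[0,0,0],[0,0,0]]])

```text
time_s: 13.23
ee_pos: [560.3, 176.0, 35.9]
ee_rot: [-171.6, -23.8, -4.0]
force: [0.5, 0.3, 0.8]
gripper_width: 0.5
gripper_force: 0.0
```

move_arm(motion=[[0,[0.056,-0.004,0.106],[0,0,0]],[0,[0.056,-0.004,0.106],[0,0,0]],[0,[0.056,-0.004,0.106],[0,0,0]],[0,[0,0,0],[0,0,0]]])

```text
time_s: 13.57
ee_pos: [563.1, 175.8, 44.8]
ee_rot: [-171.6, -23.9, -4.0]
force: [0.5, -0.6, 0.2]
gripper_width: 0.1
gripper_force: 0.0
```

move_arm(motion=[[0,[0.056,-0.004,0.106],[0,0,0]],[0,[0.056,-0.004,0.106],[0,0,0]],[0,[0,0,0],[0,0,0]]])

```text
time_s: 13.82
ee_pos: [565.5, 175.4, 49.5]
ee_rot: [-171.6, -23.8, -4.0]
force: [-0.2, 0.6, 0.3]
gripper_width: 0.9
gripper_force: 0.0
```

move_arm(motion=[[0,[0.056,-0.004,0.106],[0,0,0]],[0,[0.056,-0.004,0.106],[0,0,0]],[0,[0,0,0],[0,0,0]]])

```text
time_s: 14.07
ee_pos: [566.6, 174.8, 53.5]
ee_rot: [-171.7, -23.6, -3.9]
force: [-4.6, -1.0, 0.2]
gripper_width: 0.3
gripper_force: 2.3
```

move_arm(motion=[[0,[0.056,-0.004,0.106],[0,0,0]],[0,[0.056,-0.004,0.106],[0,0,0]],[0,[0,0,0],[0,0,0]]])

```text
time_s: 14.32
ee_pos: [569.8, 174.7, 59.3]
ee_rot: [-171.7, -23.6, -3.9]
force: [-7.3, -0.8, -0.3]
gripper_width: 0.4
gripper_force: 2.9
```

The reading resolves to 3.7 N down the guides, which equals the sash friction, so the window is moving. I'll push on and track the lip in the images.

move_arm(motion=[[0,[0.075,-0.005,0.141],[0,0,0]],[0,[0.075,-0.005,0.141],[0,0,0]],[0,[0.075,-0.005,0.141],[0,0,0]],[0,[0.075,-0.005,0.141],[0,0,0]],[0,[0.075,-0.005,0.141],[0,0,0]],[0,[0.075,-0.005,0.141],[0,0,0]],[0,[0.075,-0.005,0.141],[0,0,0]],[0,[0.075,-0.005,0.141],[0,0,0]],[0,[0.075,-0.005,0.141],[0,0,0]],[0,[0.075,-0.005,0.141],[0,0,0]],[0,[0,0,0],[0,0,0]]])

```text
time_s: 15.23
ee_pos: [588.9, 173.3, 95.1]
ee_rot: [-171.7, -23.7, -3.9]
force: [-7.0, -1.1, 1.3]
gripper_width: 0.5
gripper_force: 3.0
```

```bash
cat > trk.py <<'E'
from h import *
yaw=np.radians(-4);c,s_=np.cos(yaw),np.sin(yaw);t=np.radians(28)
zl=np.array([np.sin(t)*c,np.sin(t)*s_,np.cos(t)]);xl=np.array([np.cos(t)*c,np.cos(t)*s_,-np.sin(t)]);yl=np.array([-s_,c,0])
def proj(n,p):
    c=camera_info(n);K=np.array([[c["fx"],0,c["cx"]],[0,c["fy"],c["cy"]],[0,0,1]])
    return cv2.projectPoints(np.array(p,float).reshape(-1,3),np.array(c["rvec"]),np.array(c["tvec"]),K,np.array([c["k1"],0,0,0]))[0][:,0]
C=np.array([557.5,87.7,102.6]); tip=np.array([639.7,77.9,179.9])
def track(n,im):
    """sash travel by matching the lip's right outer corner patch of the first picture along the guide line"""
    ref=cv2.imread(f"pics/{n}0.png");p0=proj(n,C)[0];h=7
    T=cv2.getRectSubPix(ref,(2*h+1,2*h+1),tuple(map(float,p0))).astype(float)
    best=[]
    for d in np.arange(-4,136,1.):
        q=proj(n,C+d*zl)[0];W=cv2.getRectSubPix(im,(2*h+1,2*h+1),tuple(map(float,q))).astype(float)
        best.append((np.abs(W-T).mean(),d,q))
    best.sort(key=lambda b:b[0]);return [(round(b[0],1),b[1]) for b in best[:4]],best[0][2].round(1)
if __name__=="__main__":
    s,R=st();F=s["force"];print("F lip frame",(xl@F).round(1),(yl@F).round(1),(zl@F).round(1))
    for n in("scene","top"):
        im=grab_frame(n);cv2.imwrite(f"pics/raw_{n}.png",im);print(n,track(n,im),"base",proj(n,C)[0])
    print("tip-lipRo z",zl@(tip-C),"tip-lipRi z",zl@(tip-np.array([603.7,89.1,81.5])))
E
python3 trk.py
```

```text
t 15.2333 q [ 15.1  15.3 114.6   1.   25.2 106.5] p [588.9 173.3  95.1] F [-7.  -1.1  1.3] w 0.5 
R [[0.914, -0.01, 0.406], [-0.063, -0.991, 0.117], [0.401, -0.132, -0.906]]
F lip frame -6.7 -1.6 -2.1
scene ([(np.float64(12.9), np.float64(50.0)), (np.float64(13.6), np.float64(49.0)), (np.float64(17.0), np.float64(48.0)), (np.float64(17.3), np.float64(51.0))], array([244.5, 161.6])) base [239.42750914 178.21692854]
top ([(np.float64(40.3), np.float64(52.0)), (np.float64(40.4), np.float64(51.0)), (np.float64(40.7), np.float64(53.0)), (np.float64(41.7), np.float64(54.0))], array([214.9, 191.4])) base [216.74125693 203.74339408]
tip-lipRo z 107.06934378967746 tip-lipRi z 104.1086346932031
```

move_arm(motion=[[0,[0.075,-0.005,0.141],[0,0,0]],[0,[0.075,-0.005,0.141],[0,0,0]],[0,[0.075,-0.005,0.141],[0,0,0]],[0,[0.075,-0.005,0.141],[0,0,0]],[0,[0.075,-0.005,0.141],[0,0,0]],[0,[0.075,-0.005,0.141],[0,0,0]],[0,[0.075,-0.005,0.141],[0,0,0]],[0,[0.075,-0.005,0.141],[0,0,0]],[0,[0.075,-0.005,0.141],[0,0,0]],[0,[0.075,-0.005,0.141],[0,0,0]],[0,[0.075,-0.005,0.141],[0,0,0]],[0,[0,0,0],[0,0,0]]])

```text
time_s: 16.33
ee_pos: [609.6, 171.9, 133.9]
ee_rot: [-171.7, -23.7, -3.9]
force: [-7.8, -0.8, 1.7]
gripper_width: 0.3
gripper_force: 3.0
```

```bash
python3 trk.py; python3 - <<'E'
import cv2,numpy as np
a=cv2.imread("pics/raw_scene.png")[125:175,225:285];b=cv2.imread("pics/raw_top.png")[150:190,195:235]
cv2.imwrite("pics/p6.png",np.hstack([cv2.resize(a,(480,400),interpolation=cv2.INTER_CUBIC),cv2.resize(b,(320,320),interpolation=cv2.INTER_CUBIC).repeat(1,0) if 0 else cv2.copyMakeBorder(cv2.resize(b,(320,320),interpolation=cv2.INTER_CUBIC),0,80,0,0,0)]))
E
```

```text
t 16.3333 q [ 14.3  14.2 109.2   1.4  31.6 105.4] p [609.6 171.9 133.9] F [-7.8 -0.8  1.7] w 0.3 
R [[0.914, -0.01, 0.406], [-0.063, -0.991, 0.117], [0.401, -0.132, -0.906]]
F lip frame -7.7 -1.4 -2.1
scene ([(np.float64(15.6), np.float64(93.0)), (np.float64(17.1), np.float64(92.0)), (np.float64(18.3), np.float64(94.0)), (np.float64(20.2), np.float64(91.0))], array([249. , 146.9])) base [239.42750914 178.21692854]
top ([(np.float64(45.1), np.float64(96.0)), (np.float64(45.5), np.float64(97.0)), (np.float64(45.5), np.float64(95.0)), (np.float64(45.8), np.float64(98.0))], array([213.3, 180.4])) base [216.74125693 203.74339408]
tip-lipRo z 107.06934378967746 tip-lipRi z 104.1086346932031
```

View pics/p6.png

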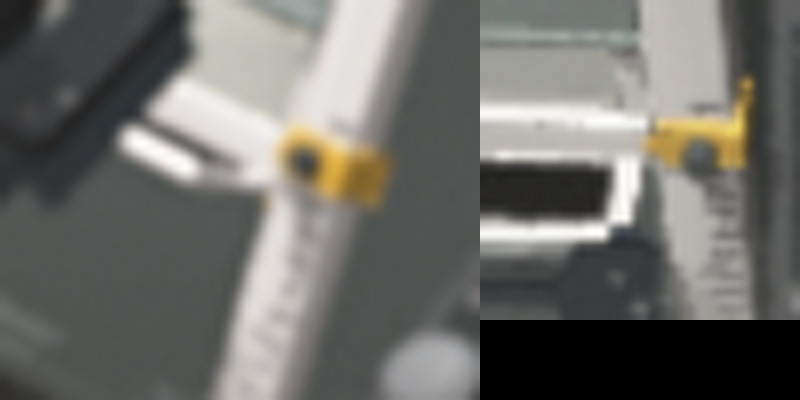

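At ~93 mm the lip's outer right corner (mid-face) is at scene crop (200,172) and the tip at (278,150). In top the lip's outermost corner is (613,238) and the tip (648,140). About 12 mm is left, so I'll refine that.

```bash
python3 - <<'E'
from trk import *
S=lambda u,v:((u+.5)/8-.5+225,(v+.5)/8-.5+125)
T=lambda u,v:((u-480+.5)/8-.5+195,(v+.5)/8-.5+150)
tp,g=tri(S(278,150),T(648,140));print("tip",tp,g,"guide",xl@tp,yl@tp,zl@tp)
for v in(238,230,222):
    p,g=tri(S(200,172),T(613,v));print(v,p.round(1),round(g,1),"guide",(xl@p).round(1),(yl@p).round(1),(zl@p).round(1))
# scene/top yellow column profile and lip face edges in scene
im=cv2.imread("pics/raw_scene.png");g=cv2.cvtColor(im,6)
for c in range(240,264,2):print(c,g[136:156,c].tolist())
h=cv2.cvtColor(im,cv2.COLOR_BGR2HSV);m=cv2.inRange(h,(15,120,90),(32,255,255))[135:160,250:285];ys,xs=np.nonzero(m)
for x in range(xs.min(),xs.min()+5):print("yellow",x+250,(ys[xs==x]+135).tolist())
E
```

```text
tip [639.76813438  80.20710264 180.0268989 ] 1.145292812578021 guide 474.04814058203823 124.63969123618116 455.94894142379974
238 [607.8  90.3 182.1] 2.3 guide 444.3 132.4 442.4
230 [610.   91.1 180.9] 0.3 guide 446.8 133.4 442.4
222 [612.3  91.9 179.7] 1.6 guide 449.3 134.4 442.4
240 [49, 51, 50, 52, 89, 149, 182, 163, 116, 87, 84, 85, 87, 87, 87, 86, 86, 87, 86, 85]
242 [50, 57, 69, 74, 112, 197, 246, 243, 191, 120, 86, 84, 86, 85, 87, 86, 86, 85, 86, 84]
244 [93, 144, 180, 177, 132, 125, 200, 244, 241, 191, 121, 85, 83, 86, 87, 87, 87, 86, 85, 85]
246 [205, 220, 225, 218, 185, 123, 119, 199, 244, 242, 193, 122, 87, 84, 85, 86, 87, 86, 86, 86]
248 [239, 235, 229, 226, 217, 184, 123, 119, 197, 243, 233, 173, 111, 86, 84, 87, 86, 86, 86, 86]
250 [231, 238, 235, 229, 226, 218, 184, 122, 99, 142, 162, 142, 112, 92, 86, 87, 86, 86, 87, 86]
252 [209, 231, 239, 235, 230, 227, 219, 187, 135, 132, 156, 150, 119, 92, 84, 86, 87, 86, 86, 86]
254 [195, 208, 231, 238, 235, 230, 228, 218, 187, 157, 168, 172, 132, 93, 85, 87, 85, 86, 85, 84]
256 [193, 193, 208, 232, 239, 236, 230, 227, 221, 217, 226, 213, 156, 101, 85, 85, 86, 90, 103, 120]
258 [190, 190, 194, 212, 234, 239, 234, 227, 224, 226, 228, 212, 177, 159, 155, 163, 183, 198, 206, 215]
260 [189, 193, 193, 199, 212, 221, 210, 185, 164, 163, 169, 173, 175, 185, 204, 215, 219, 220, 218, 214]
262 [213, 216, 218, 221, 222, 208, 176, 130, 93, 79, 92, 119, 135, 138, 145, 156, 161, 157, 159, 168]
yellow 261 [143]
yellow 262 [142]
yellow 263 [142]
yellow 264 [143, 146, 147]
yellow 265 [143, 144, 145, 146, 147, 148]
```

```bash
python3 - <<'E'
from trk import *
for n,(u0,u1,v0,v1) in(("scene",(257,276,137,154)),("top",(212,230,160,174))):
    im=cv2.imread(f"pics/raw_{n}.png").astype(int);y=np.clip((im[...,1]+im[...,2])//2-im[...,0],0,None)
    print(n,"cols",u0);[print(v,y[v,u0:u1].tolist()) for v in range(v0,v1)]
for sv in(144,144.5,145):
  for tv in (167,167.8):
    p,g=tri((259.8,sv),(216,tv));print(sv,tv,p.round(1),round(g,1),(xl@p).round(1),(yl@p).round(1),(zl@p).round(1))
E
```

```text
scene cols 257
137 [10, 9, 10, 10, 7, 6, 6, 4, 4, 4, 5, 6, 6, 7, 6, 5, 4, 3, 1]
138 [10, 11, 9, 7, 5, 6, 4, 4, 5, 6, 5, 6, 6, 6, 5, 5, 3, 1, 1]
139 [8, 9, 8, 10, 13, 14, 8, 5, 4, 5, 5, 5, 6, 6, 5, 5, 3, 1, 0]
140 [4, 2, 8, 18, 35, 39, 28, 16, 10, 7, 4, 5, 5, 4, 4, 3, 2, 0, 0]
141 [3, 2, 9, 32, 65, 80, 66, 45, 30, 20, 12, 7, 4, 5, 4, 3, 1, 0, 0]
142 [2, 4, 23, 55, 84, 94, 88, 77, 64, 51, 36, 22, 16, 16, 12, 6, 3, 0, 0]
143 [4, 12, 40, 68, 69, 55, 57, 75, 93, 91, 70, 51, 45, 48, 39, 23, 13, 4, 0]
144 [6, 14, 38, 55, 37, 13, 13, 47, 100, 122, 110, 87, 75, 77, 65, 47, 29, 11, 1]
145 [4, 11, 28, 41, 27, 5, 0, 37, 97, 128, 127, 104, 84, 77, 73, 63, 40, 13, 1]
146 [4, 8, 18, 31, 29, 17, 17, 54, 104, 125, 122, 98, 77, 73, 73, 67, 37, 10, 1]
147 [5, 7, 10, 18, 23, 23, 31, 65, 109, 123, 111, 88, 73, 72, 72, 61, 30, 5, 0]
148 [7, 10, 9, 8, 10, 15, 25, 53, 90, 106, 95, 76, 69, 71, 69, 47, 18, 0, 0]
149 [11, 19, 12, 7, 5, 6, 11, 27, 51, 65, 61, 52, 54, 62, 64, 40, 11, 0, 0]
150 [12, 21, 13, 7, 5, 4, 5, 9, 16, 23, 23, 24, 27, 37, 44, 27, 4, 0, 0]
151 [6, 13, 8, 6, 5, 5, 5, 4, 5, 5, 6, 7, 8, 12, 14
[... 707 characters left out ...]
8 [6, 6, 12, 44, 78, 91, 94, 88, 58, 10, 2, 13, 52, 93, 94, 82, 31, 2]
169 [7, 7, 8, 13, 32, 59, 87, 80, 30, 3, 0, 3, 40, 89, 91, 81, 29, 3]
170 [5, 4, 5, 6, 8, 19, 57, 57, 22, 2, 0, 3, 37, 74, 74, 72, 23, 3]
171 [4, 4, 5, 2, 2, 6, 11, 11, 6, 1, 1, 2, 7, 13, 13, 13, 5, 1]
172 [5, 4, 5, 2, 1, 4, 7, 6, 5, 4, 3, 2, 4, 4, 4, 3, 2, 1]
173 [5, 4, 5, 2, 1, 3, 7, 6, 6, 6, 5, 4, 4, 4, 4, 4, 2, 2]
144 167 [640.6  79.3 177.7] 1.0 475.9 123.8 454.3
144 167.8 [638.7  78.7 178.7] 0.5 473.8 123.0 454.3
144.5 167 [641.   79.7 175.8] 1.2 477.2 124.2 452.8
144.5 167.8 [639.2  79.  176.8] 0.3 475.1 123.4 452.8
145 167 [641.5  80.  173.9] 1.5 478.5 124.6 451.3
145 167.8 [639.6  79.4 174.9] 0.1 476.4 123.8 451.3
```

move_arm(motion=[[0,[0.056,-0.004,0.106],[0,0,0]],[0,[0.056,-0.004,0.106],[0,0,0]],[0,[0.056,-0.004,0.106],[0,0,0]],[0,[0,0,0],[0,0,0]]])

```text
time_s: 16.77
ee_pos: [613.6, 171.6, 141.7]
ee_rot: [-171.7, -23.7, -3.9]
force: [-7.4, -1.6, 0.6]
gripper_width: 0.6
gripper_force: 3.0
```

```bash
python3 trk.py; python3 - <<'E'
from trk import *
p,g=tri((259.0,144.0),(214.9,167.5));print("tip",(xl@p).round(1),(yl@p).round(1),(zl@p).round(1),g)
im=cv2.imread("pics/raw_scene.png");g=cv2.cvtColor(im,6)
for c in range(242,262):print(c,g[130:150,c].tolist())
im=cv2.imread("pics/raw_top.png");g=cv2.cvtColor(im,6)
for c in(206,208,210,211,212,213,214,215,216):print(c,g[160:184,c].tolist())
E
```

```text
t 16.7667 q [ 14.1  14.  108.1   1.5  32.9 105.2] p [613.6 171.6 141.7] F [-7.4 -1.6  0.6] w 0.6 
R [[0.914, -0.01, 0.406], [-0.063, -0.991, 0.117], [0.401, -0.132, -0.906]]
F lip frame -6.7 -2.1 -2.9
scene ([(np.float64(17.3), np.float64(102.0)), (np.float64(17.8), np.float64(101.0)), (np.float64(20.4), np.float64(100.0)), (np.float64(21.2), np.float64(103.0))], array([249.9, 143.8])) base [239.42750914 178.21692854]
top ([(np.float64(45.5), np.float64(-4.0)), (np.float64(45.6), np.float64(-3.0)), (np.float64(45.7), np.float64(0.0)), (np.float64(45.7), np.float64(-2.0))], array([216.9, 204.7])) base [216.74125693 203.74339408]
tip-lipRo z 107.06934378967746 tip-lipRi z 104.1086346932031
tip 475.3 126.5 453.3 0.30214783898310554
242 [42, 47, 51, 49, 50, 50, 57, 120, 208, 245, 223, 157, 97, 83, 84, 87, 87, 87, 87, 86]
243 [48, 50, 49, 51, 62, 73, 74, 110, 198, 246, 244, 194, 123, 86, 83, 86, 87, 87, 86, 86]
244 [50, 49, 51, 70, 107, 135, 127, 109, 160, 234, 247, 226, 156, 98, 82, 85, 86, 86, 87, 85]
245 [48, 52, 72, 117, 167, 194, 181, 135, 125, 200, 244, 243, 195, 123, 87, 84, 86, 86
[... 1973 characters left out ...]
, 60]
211 [179, 225, 241, 208, 191, 187, 192, 220, 173, 132, 147, 200, 215, 236, 230, 164, 96, 75, 57, 61, 74, 101, 94, 63]
212 [177, 209, 238, 210, 193, 188, 191, 223, 239, 239, 239, 241, 241, 244, 236, 180, 86, 59, 57, 61, 68, 88, 87, 65]
213 [181, 191, 222, 212, 193, 187, 191, 223, 242, 242, 238, 236, 236, 236, 228, 180, 87, 60, 55, 59, 61, 59, 59, 60]
214 [175, 185, 217, 226, 193, 186, 189, 219, 235, 229, 190, 141, 125, 118, 119, 103, 77, 60, 54, 58, 59, 58, 57, 60]
215 [153, 177, 190, 194, 173, 174, 172, 176, 149, 124, 107, 94, 91, 91, 90, 88, 85, 71, 56, 60, 61, 58, 60, 57]
216 [183, 184, 194, 187, 162, 146, 133, 157, 143, 114, 109, 107, 102, 98, 93, 89, 89, 87, 66, 57, 62, 63, 64, 64]
```

Two independent estimates both leave about 2 mm, so one last nudge.

move_arm(motion=[[0,[0.037,-0.003,0.071],[0,0,0]],[0,[0,0,0],[0,0,0]],[0,[0,0,0],[0,0,0]]])

```text
time_s: 17.12
ee_pos: [614.5, 171.5, 143.2]
ee_rot: [-171.7, -23.7, -3.9]
force: [-7.4, -1.4, 0.1]
gripper_width: 0.5
gripper_force: 3.1
```

```bash
python3 trk.py; python3 - <<'E'
import cv2
g=cv2.cvtColor(cv2.imread("pics/raw_scene.png"),6)
for c in(244,246,248,254,256,257,258):print(c,g[134:150,c].tolist())
E
```

```text
t 17.1167 q [ 14.1  14.  107.9   1.5  33.2 105.2] p [614.5 171.5 143.2] F [-7.4 -1.4  0.1] w 0.5 
R [[0.914, -0.01, 0.406], [-0.063, -0.991, 0.117], [0.401, -0.132, -0.906]]
F lip frame -6.5 -1.9 -3.3
scene ([(np.float64(16.7), np.float64(103.0)), (np.float64(17.1), np.float64(104.0)), (np.float64(19.7), np.float64(102.0)), (np.float64(22.1), np.float64(105.0))], array([250. , 143.5])) base [239.42750914 178.21692854]
top ([(np.float64(45.1), np.float64(-4.0)), (np.float64(45.1), np.float64(-3.0)), (np.float64(45.2), np.float64(0.0)), (np.float64(45.3), np.float64(1.0))], array([216.9, 204.7])) base [216.74125693 203.74339408]
tip-lipRo z 107.06934378967746 tip-lipRi z 104.1086346932031
244 [117, 136, 119, 126, 199, 242, 235, 178, 111, 83, 84, 86, 85, 86, 86, 86]
246 [209, 217, 192, 135, 123, 198, 242, 234, 178, 111, 85, 84, 85, 87, 86, 86]
248 [229, 226, 217, 183, 123, 132, 218, 249, 242, 180, 111, 86, 85, 87, 85, 87]
254 [228, 236, 234, 230, 228, 216, 176, 147, 189, 205, 157, 104, 88, 85, 86, 87]
256 [206, 230, 237, 234, 230, 226, 213, 196, 200, 196, 154, 110, 89, 85, 84, 85]
257 [198, 221, 236, 237, 232, 229, 223, 217, 216, 202, 158, 115, 90, 85, 91, 97]
258 [193, 209, 232, 239, 235, 230, 227, 225, 223, 204, 164, 121, 97, 99, 120, 140]
```

The lip is level with the tip within measurement (453.1 against 453.3). I'll withdraw down the guides first, then out.

move_arm(motion=[[0,[-0.12,0.005,-0.22],[0,0,0]],[0,[-0.23,0.01,-0.44],[0,0,0]],[0,[-0.23,0.01,-0.44],[0,0,0]],[0,[-0.6,0,-0.3],[0,0,0]],[0,[-0.9,0,0],[0,0,0]],[0,[-0.9,0,0],[0,0,0]],[0,[-0.9,0,0],[0,0,0]],[0,[-0.9,0,0],[0,0,0]],[0,[-0.5,0,0.5],[0,0,0]],[0,[0,0,0.8],[0,0,0]],[0,[0,0,0.8],[0,0,0]],[0,[0,0,0],[0,0,0]]])

```text
time_s: 18.22
ee_pos: [488.5, 174.4, 167.7]
ee_rot: [-171.3, -24.6, -4.1]
force: [1.3, 0.5, 0.8]
gripper_width: 0.5
gripper_force: 0.0
```

```bash
python3 trk.py; python3 - <<'E'
import cv2
g=cv2.cvtColor(cv2.imread("pics/raw_scene.png"),6)
for c in(244,246,248,254,256,257,258):print(c,g[134:150,c].tolist())
E
```

```text
t 18.2167 q [ 19.4   1.5 119.6  -2.6  32.9 113.4] p [488.5 174.4 167.7] F [1.3 0.5 0.8] w 0.5 
R [[0.907, -0.007, 0.421], [-0.065, -0.99, 0.122], [0.416, -0.138, -0.899]]
F lip frame 0.7 0.6 1.3
scene ([(np.float64(17.4), np.float64(103.0)), (np.float64(18.0), np.float64(104.0)), (np.float64(20.3), np.float64(102.0)), (np.float64(23.1), np.float64(105.0))], array([250. , 143.5])) base [239.42750914 178.21692854]
top ([(np.float64(39.2), np.float64(105.0)), (np.float64(40.3), np.float64(104.0)), (np.float64(40.5), np.float64(106.0)), (np.float64(42.6), np.float64(103.0))], array([213. , 178.1])) base [216.74125693 203.74339408]
tip-lipRo z 107.06934378967746 tip-lipRi z 104.1086346932031
244 [220, 191, 137, 127, 198, 241, 235, 179, 114, 88, 86, 89, 88, 87, 87, 88]
246 [225, 218, 185, 127, 121, 198, 242, 234, 179, 113, 86, 86, 88, 88, 88, 88]
248 [228, 226, 217, 183, 124, 134, 220, 250, 241, 180, 113, 87, 87, 88, 86, 87]
254 [223, 233, 233, 230, 228, 217, 177, 148, 189, 205, 157, 106, 90, 87, 87, 88]
256 [206, 230, 238, 234, 230, 226, 212, 196, 201, 196, 155, 111, 91, 86, 87, 87]
257 [198, 221, 235, 237, 232, 229, 224, 218, 217, 201, 159, 116, 91, 87, 93, 99]
258 [193, 209, 232, 239, 235, 230, 227, 225, 223, 204, 165, 121, 98, 101, 121, 141]
```

The window stayed where I left it and the hand is clear. Handing in.

```bash
python3 -c "
from workcell import *
print(job_done())"
```

```text
the job is handed in; nothing more can be done
None
```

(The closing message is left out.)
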